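Empty the offcut tray into the hopper

ROBOT

A 6-joint arm with a two-finger parallel gripper is mounted at the origin on the work surface. World frame = base frame: x ahead of the robot, y to its left, z up, the work surface at z = 0. Lengths are in m, angles in rad, forces in N, time in s.
With the tool pointing down it reaches from about 0.275 to 0.725 m from the base axis. Payload 15.9 kg.
Tool frame: the origin (TCP) lies midway between the tips of the shut fingers; the grasp point (between the pads) lies bot.hold_point_z behind it (bot.hold_point_z is the distance from the TCP to the grasp point, in m); z points along the fingers, y is the line along which they close (so a half turn about z gives the same grasp; the last joint's range is limited). The gripper opens to 85 mm and grips with 20 to 120 N. Pads are 22 mm wide; open, the fingers measure 114 mm over their backs; the gripper's body (76 mm by 85 mm) begins 54 mm behind the grasp point. The pads swing forward as they close: fully open they stand 13 mm farther back than shut.
Start: joints at [1.127, 0.213, -0.034, 1.323, 0, 1.571], TCP at [0.215, 0.452, 0.231] pointing down, gripper open.
Joint ranges: [-2.98, 2.98], [-0.74, 1.72], [-1.14, 1.35], [-2.1, 2.04], [-1.57, 1.44], [-3.14, 3.14]. Speed limits (rad/s): [1.89, 1.89, 2.39, 2.57, 3.14, 3.14].

INTERFACE

Orientations are given as [roll, pitch, yaw] about the fixed x, y, z axes, in that order (R = Rz(yaw) Ry(pitch) Rx(roll)).
In Python, from rig import bot, imaging, ticket, spotter gives the robot as it stands. The module is installed in compiled form; this text tells all that it offers.
- The arm moves only by the tool step_arm, never from a script. Its argument "deltas" is one flat list of numbers, 6 for each row, row after row: the shift along the tool's x, y, z in m, then the turn, a rotation vector about the tool's x, y, z in degrees. A call has 1 to 10 rows; each row shifts and turns the commanded pose from where the row before left it, along the tool's axes as they then stand; what a row does not reach is not made up. A row lasts 1/8 s, in which the tool goes at most 62.5 mm and 10.7 degrees, less where a joint would pass 70% of its speed; a pose out of reach is approached as far as the arm can. A call is refused whole if a number of a shift passes 0.0625 or a number of a turn 10.7, either way. A call with a gripper value outside its range is refused whole. "jaw" is the finger opening in m, from 0 to 0.0854, set as the call begins (left out, the last holds). The fingers move at their own pace and stop on an object; "squeeze" is the grip in N (left out, the last holds). Time passes only in rows, so rows that do not move let the fingers close. It gives the time, the measured TCP pose, the force, the opening and the grip force at its end, in the units of the state.
- bot.get_state(): the state, without advancing time (a new reading comes with each control period).
- imaging.get_image(name): name is "scene" or "top" or "wrist"; returns the picture (420x560x3 uint8, red, green, blue); there is no depth.
- imaging.camera_params(name): a dict with "camera_matrix" (3x3 intrinsics, pixels), "R" (3x3) and "t" (3): a world point X has camera coordinates R X + t. Camera axes: x right, y down, z forward; pixel columns grow to the right and rows downward; lengths in m; the calibration is good to about 2 mm. A picture is of the moment at which its call begins: read the wrist's pose just before it. camera_params takes no time and is no camera call; for the wrist camera it gives the pose at the moment of the call.
- ticket.close_job(): hands the job in; it is judged then, once.
Trained networks look in the newest picture that a camera, given by its name, has taken for a name from the list of things; names that differ only in an ending like _2 or _b are one class to them, and where a whole thing is asked for, a point or a joint stands for the part that bears it (a point fixed in the world has none). Each returns a list of dicts, best first, with "confidence" (0 to 1); they miss things now and then, are a little off and sometimes report something else, mostly with a low value. They report only what shows in the picture. A call takes as long as a camera call. They do not tell look-alikes from the thing itself.
- spotter.spot_in(camera, label): "uv" ([column, row] in pixels, amid what is visible of it).
The state is a dict: "time": time; "joint_pos": joint angles; "dq": joint speeds; "tau": joint torques, N m; "ee_pos": TCP position; "tool_rot": TCP orientation; "ft_force": force on the tool from outside, world axes, zero at the start; "wrist_torque": the same for the moment, N m; "grip_width": finger opening in m; "gripper_force": force on a finger pad.
Only numpy, scipy, OpenCV 4.12 (cv2) and the standard library are available. Lean on these libraries where they do the work, as an engineer would, in place of code of your own. Each camera call takes 0.05 s, during which the arm holds its last target. There are 200 camera calls.

TASK

Pick up the plywood tray by its leaning grip bar, carry it to the grey hopper and tip all five wooden offcuts into it, spilling none on the table. Then stand the empty tray back on its black rubber mat, centred and square as it stood before, and let go. Leave the other things on the table where they are.

Things in the scene. Friction and masses are not known exactly. Their poses are not given: they have to be found in the camera images.
- tray_handle (a point): Centre of the loose plywood tray's grip bar: grasp here. Bar 20 mm thick, 34 mm deep, along the tray's x, 155 mm free between end posts, 105 mm above the tray's underside. It leans 30 degrees, top towards the tray's +y: its deep side runs along (0, 0.5, 0.87). Axes of the tray: x along the bar, z up, -y to the pouring lip. Tray with offcuts up to 0.9 kg, balances under the bar; 30 to 70 N of grip holds it.
- tray_floor (a point): Top of the tray's floor straight below the bar's centre, 8 mm above the underside (bar 97 mm higher). Same axes. Tray 180 mm long in x; flat floor from y = -60 to +80 mm; back wall (+y) 50 mm high, side walls 46 mm, end posts 125 mm.
- tray_lip (a point): Middle of the pouring lip's edge, on the tray's open -y side, 101 mm from the bar in y and 25 mm above the underside; the lip rises outwards at 25 degrees. Same axes. Nothing leaves until the tray is tipped lip-down past 25 degrees; tipped 60 to 70 degrees it empties, the square offcuts sliding out last.
- board_top (a point): Centre of the top face of the fixed black rubber mat on which the tray stands, 240 mm (x) by 220 mm (y) by 12 mm thick; top face 12 mm above the table. The tray starts on it roughly centred and squared to it, with the same axes within 6 degrees.
- hopper_mouth (a point): Centre of the mouth of the fixed grey sheet-metal offcut hopper, 110 mm above the table. The hopper is 240 by 240 mm outside, walls 8 mm, floor 30 mm above the table, with steel slopes inside along its x sides; rim 110 mm high except the splash plate on its -y side, 170 mm high. z up; +y is the low side that looks towards the tray, yaw -0.4 to 0.2 rad.
- round1_center (a point): Round offcut of curtain pole, light wood, 36 mm diameter, 70 mm long (x along it); lies loose on the tray's floor at the start, in any of five places; its position is its centre, half-way up.
- round2_center (a point): Round offcut of curtain pole, light wood, 36 mm diameter, 70 mm long (x along it); lies loose on the tray's floor at the start, in any of five places; its position is its centre, half-way up.
- round3_center (a point): Round offcut of curtain pole, light wood, 36 mm diameter, 70 mm long (x along it); lies loose on the tray's floor at the start, in any of five places; its position is its centre, half-way up.
- square1_center (a point): Square batten offcut, light wood, 32 by 32 by 70 mm long (x along it); lies loose on the tray's floor at the start, in any of five places; its position is its centre, half-way up.
- square2_center (a point): Square batten offcut, light wood, 32 by 32 by 70 mm long (x along it); lies loose on the tray's floor at the start, in any of five places; its position is its centre, half-way up.
- mug: White mug, 80 mm wide, 95 mm high; a bystander, leave it alone. Origin at its underside.
- glue: White glue bottle, 60 mm wide, 160 mm high, stands beyond the mat; a bystander, leave it alone. Origin at its underside.
- hammer: Hammer lying beside the mat; a bystander, leave it alone. Origin at its underside.
- tape: Cardboard tape ring, 100 mm wide, 30 mm high, beyond the mat; a bystander, leave it alone. Origin at its underside.
- tin: Metal tin, 74 mm wide, 75 mm high, beyond the hopper; a bystander, leave it alone. Origin at its underside.
- driver: Screwdriver, red handle, lying near the robot between mat and hopper; a bystander, leave it alone. Origin at its underside.
- screwbox: Black open screw box, 130 by 90 by 45 mm, behind the hopper's splash plate; a bystander, leave it alone. Origin at its underside.
Things that resemble listed ones, but are neither listed nor needed, are in the scene too. Leave any yellow look-alike of the part that bears round2_center alone.

How it is judged:
By the outcome, as a careful person would: the job done as asked, in the order asked, and still so for the second after the job is handed in, with the robot touching nothing.
It also fails if it takes over 54 s, if anything falls off the work surface, if the arm or the gripper's body presses on something with over 40 N, if the wrist force passes 120 N, or if a joint passes its speed limit or range.

## Working session

There is one attempt and no reset: what is moved stays moved. The work goes in short steps, Python scripts to look and compute and a tool call to move; the robot and the scene stay as the last step left them, time stands still between calls to the robot, and variables do not carry over. Pictures are saved under pics/ and viewed, at most 10 in all, crops included, and the job is handed in when it is done.

Besides the shell and the picture viewer there is one more tool, called after ">>>" by a JSON object that holds its "method" and its "body". step_arm: Moves the arm, as the interface text tells. Its arguments: {"type":"object","properties":{"deltas":{"type":"array"},"jaw":{"type":"number"},"squeeze":{"type":"number"}},"required":["deltas"]}

```bash
mkdir -p pics
cat > h.py <<'E'
import numpy as np, cv2
from rig import bot, imaging, ticket, spotter
from scipy.spatial.transform import Rotation as Ro
def ray(cam,uv,p=None):
    p=p or imaging.camera_params(cam); K=np.array(p["camera_matrix"]);R=np.array(p["R"]);t=np.array(p["t"])
    d=R.T@np.linalg.solve(K,np.array([uv[0],uv[1],1.0])); return -R.T@t,d
def atz(cam,uv,z,p=None):
    c,d=ray(cam,uv,p); return c+d*(z-c[2])/d[2]
def proj(cam,X,p=None):
    p=p or imaging.camera_params(cam); X=np.atleast_2d(X)
    c=X@np.array(p["R"]).T+np.array(p["t"]); q=c@np.array(p["camera_matrix"]).T; return q[:,:2]/q[:,2:]
def save(cam,name):
    im=imaging.get_image(cam); cv2.imwrite('pics/'+name,cv2.cvtColor(im,cv2.COLOR_RGB2BGR)); return im
E
python3 - <<'E'
from h import *
np.set_printoptions(precision=4,suppress=True)
s=bot.get_state(); print({k:np.round(s[k],4) for k in s}, bot.hold_point_z)
a=save('top','top0.png');b=save('scene','scene0.png')
Z=dict(tray_handle=.117,tray_floor=.02,tray_lip=.037,board_top=.012,hopper_mouth=.11,round1_center=.038,square1_center=.036,mug=.05,glue=.08,hammer=.01,tape=.015,tin=.04,driver=.01,screwbox=.02)
for n,z in Z.items():
  for cam in('top','scene'):
    for d in spotter.spot_in(cam,n)[:6]:
      print(n,cam,np.round(d['uv'],1),round(d['confidence'],2),atz(cam,d['uv'],z).round(3))
E
```

```text
{'time': np.float64(0.0), 'joint_pos': array([ 1.127 ,  0.2134, -0.0351,  1.3235,  0.    ,  1.5708]), 'dq': array([ 0.0006, -0.0003,  0.0013,  0.0018,  0.0001, -0.0002]), 'tau': array([  0.0043, -68.6163,  48.7123,   0.0174,   0.0005,  -0.    ]), 'ee_pos': array([0.2145, 0.4512, 0.2308]), 'tool_rot': array([-3.1405, -0.    ,  2.6977]), 'ft_force': array([-0.6195, -0.2459,  0.1376]), 'wrist_torque': array([-0.0234, -0.0516,  0.0029]), 'gripper_force': np.float64(0.0), 'grip_width': np.float64(0.0851)} 0.0187
tray_handle top [190.2 212.2] 0.81 [0.473 0.228 0.117]
tray_handle scene [392.2 240.3] 0.57 [0.57  0.242 0.117]
tray_handle scene [387.3 229.7] 0.38 [0.532 0.231 0.117]
tray_handle scene [419.8 248.1] 0.32 [0.587 0.3   0.117]
tray_floor top [195.1 214.6] 0.59 [0.47  0.232 0.02 ]
tray_floor scene [387.9 242.4] 0.9 [0.449 0.243 0.02 ]
tray_floor scene [468.7 262.2] 0.29 [0.489 0.433 0.02 ]
tray_lip top [194.5 216.3] 0.85 [0.464 0.231 0.037]
tray_lip scene [386.4 244.9] 0.82 [0.483 0.238 0.037]
board_top top [210.1 244.6] 0.56 [0.375 0.187 0.012]
board_top top [360.  197.6] 0.4 [ 0.5
[... 873 characters left out ...]
2] 0.65 [0.416 0.419 0.01 ]
hammer scene [464.7 259. ] 0.97 [0.465 0.429 0.01 ]
tape top [131.3 163.1] 0.83 [0.639 0.435 0.015]
tape scene [465.8 295.3] 0.64 [0.602 0.412 0.015]
tape scene [357.9 268.1] 0.62 [0.559 0.175 0.015]
tape scene [399.2 279.8] 0.57 [0.58  0.27  0.015]
tape scene [368.  228.5] 0.36 [0.389 0.19  0.015]
tin top [379.  143.7] 0.91 [ 0.677 -0.347  0.04 ]
tin scene [130.7 265.4] 0.73 [ 0.686 -0.346  0.04 ]
driver top [291.6 236.9] 0.7 [ 0.394 -0.07   0.01 ]
driver scene [269.3 219.5] 0.88 [ 0.394 -0.085  0.01 ]
driver scene [375.4 246.9] 0.49 [0.461 0.213 0.01 ]
screwbox top [415.8 219. ] 0.95 [ 0.441 -0.458  0.02 ]
screwbox scene [118.7 221. ] 0.65 [ 0.499 -0.494  0.02 ]
```

View pics/top0.png

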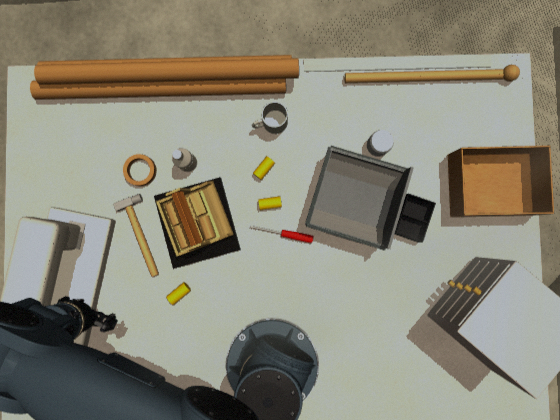

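View pics/scene0.png

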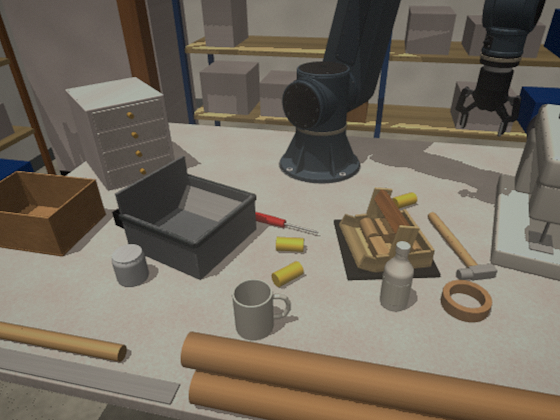

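Top view: the tray is at (194,216) on the black mat, with the dark bar near (190,212). The hopper is at (358,197), with its splash plate on the right. Things that could be confused with what I want: yellow rounds at (263,168), (270,203) and (178,293), and the wooden box at (500,182), which is not the tray. The tray is the plywood piece on the mat. I'll check it in a close crop.

Run:
```python
from h import *
b=cv2.imread('pics/top0.png'); s=cv2.imread('pics/scene0.png')
c1=cv2.resize(b[165:280,145:255],None,fx=3.6,fy=3.6,interpolation=cv2.INTER_CUBIC)
c2=cv2.resize(b[135:260,295:420],None,fx=3.2,fy=3.2,interpolation=cv2.INTER_CUBIC)
h=max(c1.shape[0],c2.shape[0]); out=np.zeros((h,800,3),np.uint8); out[:c1.shape[0],:c1.shape[1]]=c1; out[:c2.shape[0],400:400+c2.shape[1]]=c2[:, :400]
cv2.imwrite('pics/crop0.png',out)
```

```text
(no output)
```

View pics/crop0.png

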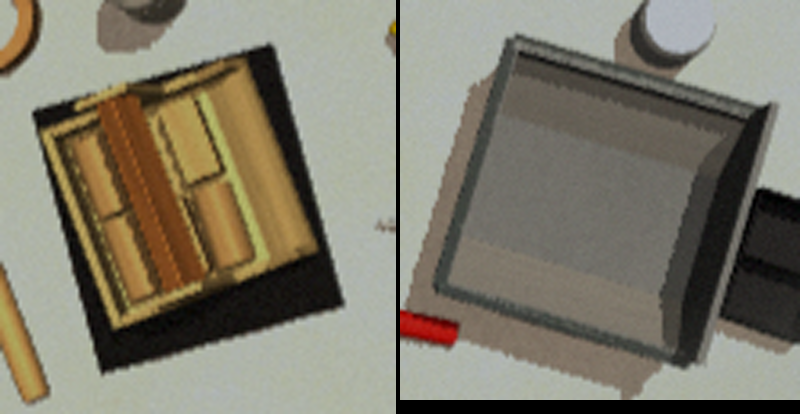

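Crop: the tray's lip is on the right, towards the hopper. The bar runs from (120,95) to (185,290), and the mat corners are visible. The left hopper rim corners are (514,38) and (436,292). This is the wanted tray, with four offcuts visible and the fifth probably under the bar.

Run:
```python
from h import *
np.set_printoptions(precision=4,suppress=True)
def seg(pts,z): return np.array([atz('top',p,z)[:2] for p in pts])
def fit(Q,L): # L local corners -> pose (Kabsch)
    a=L-L.mean(0);b=Q-Q.mean(0); yaw=np.arctan2((a[:,0]*b[:,1]-a[:,1]*b[:,0]).sum(),(a*b).sum())
    R=np.array([[np.cos(yaw),-np.sin(yaw)],[np.sin(yaw),np.cos(yaw)]]); t=Q.mean(0)-R@L.mean(0); print(t,np.degrees(yaw),'res',(Q-(L@R.T+t)).round(4).tolist())
k=lambda P,s,o:[(x/s+o[0],y/s+o[1]) for x,y in P]
m=k([(35,110),(270,45),(343,303),(103,372)],3.6,(145,165))
print('mat');fit(seg(m,.012),np.array([(.12,.11),(.12,-.11),(-.12,-.11),(-.12,.11)]))
q=np.vstack([seg(k([(114,38),(36,292)],3.2,(295,135)),.11),seg(k([(375,105),(303,365)],3.2,(295,135)),.17)])
print('hop');fit(q,np.array([(.12,.12),(-.12,.12),(.12,-.12),(-.12,-.12)]))
q=np.vstack([seg(k([(42,130),(113,328)],3.6,(145,165)),.062),seg(k([(245,60),(318,250)],3.6,(145,165)),.037)])
print('tray');print(q);fit(q,np.array([(.09,.088),(-.09,.088),(.09,-.101),(-.09,-.101)]))
# move to look pose: tool x = yaw .26, pointing down 
s=bot.get_state();R0=Ro.from_euler('xyz',s['tool_rot']);
p=imaging.camera_params('wrist');print('cam in tool',R0.inv().apply(-np.array(p['R']).T@p['t']-s['ee_pos']),(np.array(p['R'])@R0.as_matrix()))
```

```text
mat
[0.4455 0.2275] 14.543494692890635 res [[-0.0003, -0.0027], [-0.0028, 0.002], [0.0017, 0.0016], [0.0014, -0.0009]]
hop
[ 0.5042 -0.2641] -17.975329698489112 res [[0.0023, -0.0033], [-0.0031, 0.0007], [-0.0001, 0.0026], [0.0009, -0.0]]
tray
[[0.5119 0.3417]
 [0.3429 0.2824]
 [0.5708 0.1716]
 [0.4051 0.1108]]
[0.4555 0.2327] 19.631763397624187 res [[0.0012, -0.0041], [0.0017, -0.003], [-0.0034, 0.0037], [0.0005, 0.0034]]
cam in tool [ 0.0725 -0.0003 -0.1428] [[-0.0002  1.     -0.0007]
 [-0.9582 -0.0004 -0.2862]
 [-0.2862  0.0006  0.9582]]
```

```bash
cat >> h.py <<'E'
def plan(way,start=None):
    """way: list of (pos, rpy_deg, nrows); prints tool-frame rows, straight line + geodesic turn, rounding carried along"""
    s=bot.get_state(); p,R=start or (np.array(s['ee_pos']),Ro.from_euler('xyz',s['tool_rot']))
    rows=[]
    for P,e,n in way:
        P=np.array(P,float);G=Ro.from_euler('xyz',e,degrees=True); p0,R0=p,R; rv=(R0.inv()*G).as_rotvec()
        for i in range(1,n+1):
            f=i/n; d=np.round(R.inv().apply(p0+(P-p0)*f-p),3); r=np.round(np.degrees((R.inv()*(R0*Ro.from_rotvec(rv*f))).as_rotvec()),1)
            p=p+R.apply(d); R=R*Ro.from_rotvec(np.radians(r)); rows.append([float(v)+0.0 for v in (*d,*r)])
    for i in range(0,len(rows),10): print(','.join(f'{v:g}' for r in rows[i:i+10] for v in r))
    print('end',p.round(4),R.as_euler('xyz',True).round(1),'max',np.abs(rows).max(0))
    return p,R
def pose(bar,yaw,tilt=0,back=0): # TCP pose holding bar centre at `bar`, tray yaw/tilt deg
    R=Ro.from_euler('xyz',[150+tilt,0,yaw],degrees=True); return np.array(bar)+R.apply([0,0,.0187-back]),[150+tilt,0,yaw]
E
python3 - <<'E'
from h import *
# turn in the positive tool-z sense (yaw falls 2.70 -> 0.34)
P,e=pose([.4555,.2327,.117],19.6,0,.15)
plan([([.25,.42,.27],[175,0,87],6),(P,e,9)])
E
```

```text
-0.008,-0.002,-0.006,-0.7,-0.5,11.3,-0.008,-0.001,-0.007,-0.8,-0.5,11.2,-0.007,0.001,-0.006,-0.7,-0.5,11.3,-0.008,0.003,-0.006,-0.7,-0.5,11.2,-0.007,0.004,-0.007,-0.8,-0.5,11.3,-0.006,0.006,-0.006,-0.7,-0.5,11.2,-0.013,0.021,0.006,-2.4,-2.3,7.2,-0.01,0.021,0.008,-2.5,-2.2,7.2,-0.007,0.023,0.009,-2.4,-2.3,7.2,-0.003,0.022,0.01,-2.5,-2.3,7.2
-0.001,0.023,0.011,-2.4,-2.2,7.2,0.003,0.022,0.012,-2.5,-2.3,7.2,0.006,0.02,0.013,-2.4,-2.3,7.2,0.009,0.02,0.013,-2.4,-2.2,7.2,0.012,0.017,0.014,-2.5,-2.3,7.2
end [0.4336 0.2943 0.2303] [150.   -0.   19.6] max [ 0.013  0.023  0.014  2.5    2.3   11.3  ]
```

Run:
```python
from h import *
P,e=pose([.4555,.2327,.117],19.6,0,.15)
plan([([.25,.42,.27],[175,0,87],10),(P,e,10)])
```

```text
-0.005,-0.001,-0.004,-0.4,-0.3,6.8,-0.004,-0.001,-0.004,-0.5,-0.3,6.7,-0.005,0,-0.004,-0.4,-0.3,6.8,-0.005,0,-0.003,-0.5,-0.3,6.7,-0.005,0.001,-0.004,-0.4,-0.3,6.8,-0.004,0.002,-0.004,-0.4,-0.3,6.7,-0.005,0.002,-0.004,-0.5,-0.3,6.8,-0.004,0.002,-0.003,-0.4,-0.3,6.7,-0.003,0.004,-0.004,-0.4,-0.3,6.8,-0.004,0.003,-0.003,-0.5,-0.2,6.7
-0.012,0.019,0.006,-2.2,-2,6.5,-0.009,0.019,0.006,-2.2,-2.1,6.5,-0.006,0.02,0.008,-2.2,-2,6.4,-0.005,0.021,0.008,-2.2,-2.1,6.5,-0.001,0.02,0.01,-2.2,-2,6.5,0.001,0.02,0.01,-2.2,-2.1,6.5,0.004,0.019,0.011,-2.2,-2,6.4,0.006,0.019,0.012,-2.2,-2.1,6.5,0.009,0.017,0.012,-2.2,-2,6.5,0.011,0.015,0.012,-2.2,-2,6.5
end [0.4334 0.2947 0.2305] [150.   -0.   19.6] max [0.012 0.021 0.012 2.2   2.1   6.8  ]
```

>>> {"method": "step_arm", "body": {"deltas": [-0.005,-0.001,-0.004,-0.4,-0.3,6.8,-0.004,-0.001,-0.004,-0.5,-0.3,6.7,-0.005,0,-0.004,-0.4,-0.3,6.8,-0.005,0,-0.003,-0.5,-0.3,6.7,-0.005,0.001,-0.004,-0.4,-0.3,6.8,-0.004,0.002,-0.004,-0.4,-0.3,6.7,-0.005,0.002,-0.004,-0.5,-0.3,6.8,-0.004,0.002,-0.003,-0.4,-0.3,6.7,-0.003,0.004,-0.004,-0.4,-0.3,6.8,-0.004,0.003,-0.003,-0.5,-0.2,6.7]}}

```text
time: 2.75
ee_pos: [0.25, 0.4198, 0.2697]
tool_rot: [3.054, -0.001, 1.515]
ft_force: [0.2, 0.5, 0.4]
grip_width: 0.0857
gripper_force: 0.0
```

>>> {"method": "step_arm", "body": {"deltas": [-0.012,0.019,0.006,-2.2,-2,6.5,-0.009,0.019,0.006,-2.2,-2.1,6.5,-0.006,0.02,0.008,-2.2,-2,6.4,-0.005,0.021,0.008,-2.2,-2.1,6.5,-0.001,0.02,0.01,-2.2,-2,6.5,0.001,0.02,0.01,-2.2,-2.1,6.5,0.004,0.019,0.011,-2.2,-2,6.4,0.006,0.019,0.012,-2.2,-2.1,6.5,0.009,0.017,0.012,-2.2,-2,6.5,0.011,0.015,0.012,-2.2,-2,6.5]}}

```text
time: 4.0
ee_pos: [0.5405, 0.1952, 0.2229]
tool_rot: [2.74, 0.036, 0.564]
ft_force: [0.8, 0.4, 0.2]
grip_width: 0.0856
gripper_force: 0.0
```

Run:
```python
from h import *
np.set_printoptions(precision=4,suppress=True)
s=bot.get_state();print(s['ee_pos'],np.degrees(s['tool_rot']),s['joint_pos'],s['time'])
save('wrist','w1.png'); p=imaging.camera_params('wrist'); np.savez('w1.npz',**{k:np.array(p[k]) for k in('camera_matrix','R','t')})
for n,z in (('tray_handle',.117),('tray_floor',.02),('tray_lip',.037)):
  for d in spotter.spot_in('wrist',n)[:2]: print(n,np.round(d['uv'],1),d['confidence'],atz('wrist',d['uv'],z,p).round(4))
```

```text
[0.5405 0.1952 0.2229] [156.9977   2.0491  32.3008] [ 0.5628  0.3798  0.1068  1.3333 -0.4015  3.1406] 4.0
tray_handle [109. 219.] 0.88 [0.5016 0.2567 0.117 ]
tray_floor [107.9 218.9] 0.78 [0.4689 0.2479 0.02  ]
```

View pics/w1.png

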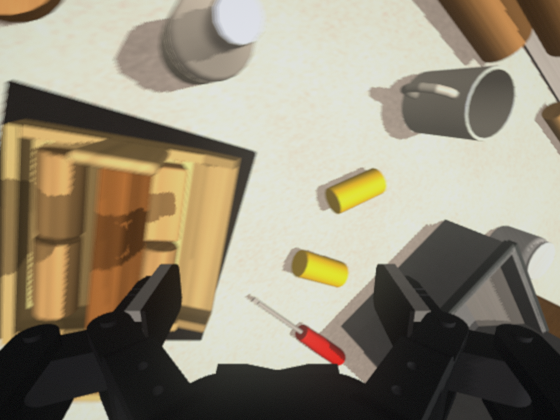

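The wrist view shows the tray at left (bar near (110,240)), the mat corners, and J6 at its limit. The sign of J6 is the reverse of what I assumed, so I'll take the half-turn-equivalent grasp.

```bash
cat >> h.py <<'E'
def pose(bar,yaw,tilt=0,back=0): # TCP pose holding bar centre at `bar`, tray yaw/tilt deg (tool x = -tray x)
    e=[210-tilt,0,yaw+180]; R=Ro.from_euler('xyz',e,degrees=True); return np.array(bar)+R.apply([0,0,.0187-back]),e
E
python3 - <<'E'
from h import *
P,e=pose([.4555,.2327,.117],19.6,0,.15)
plan([([.48,.26,.26],[180,0,117],10),(P,e,10)])
E
```

```text
-0.002,-0.007,-0.007,1.7,1.9,-8.3,0,-0.006,-0.006,1.7,1.8,-8.3,0,-0.007,-0.007,1.7,1.9,-8.3,0.002,-0.007,-0.006,1.7,1.8,-8.3,0.004,-0.007,-0.006,1.7,1.9,-8.3,0.004,-0.007,-0.005,1.7,1.9,-8.3,0.005,-0.006,-0.005,1.7,1.8,-8.3,0.006,-0.005,-0.005,1.7,1.9,-8.3,0.008,-0.004,-0.004,1.7,1.9,-8.3,0.007,-0.004,-0.005,1.7,1.8,-8.3
0.005,-0.003,0.003,2.5,-2.2,-8.1,0.006,-0.001,0.003,2.4,-2.1,-8,0.006,-0.001,0.002,2.5,-2.2,-8.1,0.006,0,0.003,2.4,-2.1,-8,0.006,0.001,0.002,2.5,-2.2,-8.1,0.006,0.003,0.002,2.4,-2.1,-8,0.005,0.002,0.002,2.5,-2.2,-8.1,0.005,0.004,0.001,2.5,-2.1,-8,0.005,0.005,0.001,2.4,-2.2,-8.1,0.004,0.005,0,2.5,-2.1,-8
end [0.4334 0.2946 0.231 ] [-150.    -0.  -160.5] max [8.0e-03 7.0e-03 7.0e-03 2.5e+00 2.2e+00 8.3e+00]
```

>>> {"method": "step_arm", "body": {"deltas": [-0.002,-0.007,-0.007,1.7,1.9,-8.3,0,-0.006,-0.006,1.7,1.8,-8.3,0,-0.007,-0.007,1.7,1.9,-8.3,0.002,-0.007,-0.006,1.7,1.8,-8.3,0.004,-0.007,-0.006,1.7,1.9,-8.3,0.004,-0.007,-0.005,1.7,1.9,-8.3,0.005,-0.006,-0.005,1.7,1.8,-8.3,0.006,-0.005,-0.005,1.7,1.9,-8.3,0.008,-0.004,-0.004,1.7,1.9,-8.3,0.007,-0.004,-0.005,1.7,1.8,-8.3]}}

```text
time: 5.45
ee_pos: [0.4787, 0.261, 0.2614]
tool_rot: [3.141, -0.001, 2.051]
ft_force: [-0.8, -0.1, -0.7]
grip_width: 0.0857
gripper_force: 0.0
```

>>> {"method": "step_arm", "body": {"deltas": [0.005,-0.003,0.003,2.5,-2.2,-8.1,0.006,-0.001,0.003,2.4,-2.1,-8,0.006,-0.001,0.002,2.5,-2.2,-8.1,0.006,0,0.003,2.4,-2.1,-8,0.006,0.001,0.002,2.5,-2.2,-8.1,0.006,0.003,0.002,2.4,-2.1,-8,0.005,0.002,0.002,2.5,-2.2,-8.1,0.005,0.004,0.001,2.5,-2.1,-8,0.005,0.005,0.001,2.4,-2.2,-8.1,0.004,0.005,0,2.5,-2.1,-8]}}

```text
time: 6.7
ee_pos: [0.4322, 0.296, 0.2315]
tool_rot: [-2.616, -0.001, -2.793]
ft_force: [0.1, 0.1, -0.2]
grip_width: 0.0853
gripper_force: 0.0
```

Run:
```python
from h import *
np.set_printoptions(precision=4,suppress=True)
s=bot.get_state();print(s['ee_pos'],np.degrees(s['tool_rot']),s['joint_pos'],s['time'])
im=save('wrist','w2.png'); p=imaging.camera_params('wrist'); np.savez('w2.npz',**{k:np.array(p[k]) for k in('camera_matrix','R','t')})
for n,z in (('tray_handle',.117),('tray_lip',.037)):
  for d in spotter.spot_in('wrist',n)[:2]: print(n,np.round(d['uv'],1),d['confidence'],atz('wrist',d['uv'],z,p).round(4))
# overlay of current estimate
c=np.cos(np.radians(19.6));sn=np.sin(np.radians(19.6));T=lambda x,y,z:[.4555+c*x-sn*y,.2327+sn*x+c*y,.012+z]
b=cv2.cvtColor(im,cv2.COLOR_RGB2BGR)
def line(A,B,col):
    q=proj('wrist',[A,B],p).round().astype(int); cv2.line(b,tuple(map(int,q[0])),tuple(map(int,q[1])),col,1)
u=np.array([0,.5,.866])*.017;v=np.array([0,.866,-.5])*.01
for a in(1,-1):
  o=u+a*v+[0,0,.105]; line(T(-.0775,o[1],o[2]),T(.0775,o[1],o[2]),(0,0,255))
line(T(-.09,-.101,.025),T(.09,-.101,.025),(255,0,0)); line(T(-.09,.088,.05),T(.09,.088,.05),(255,0,0))
cm=np.cos(np.radians(14.5));sm=np.sin(np.radians(14.5));M=lambda x,y:[.4455+cm*x-sm*y,.2275+sm*x+cm*y,.012]
m=[(.12,.11),(.12,-.11),(-.12,-.11),(-.12,.11)]
for i in range(4): line(M(*m[i]),M(*m[(i+1)%4]),(0,255,0))
cv2.imwrite('pics/w2o.png',b)
```

```text
[0.4322 0.296  0.2315] [-149.9009   -0.0435 -160.0191] [ 0.866   0.4826  0.2269  1.5949 -0.4507  0.5816] 6.7
tray_handle [294.2 197. ] 0.74 [0.4456 0.2483 0.117 ]
tray_lip [290.9 194.2] 0.77 [0.4806 0.2131 0.037 ]
```

View pics/w2o.png

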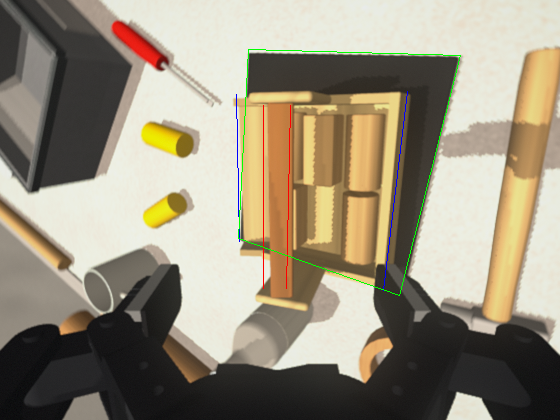

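The wrist overlay shows the mat outline (green) matching well. The tray estimate is close, with the bar at columns 268–293. I'll zoom in for the precise bar pose.

Run:
```python
import cv2
b=cv2.imread('pics/w2.png')
cv2.imwrite('pics/w2c.png',cv2.resize(b[80:320,220:430],None,fx=2.5,fy=2.5,interpolation=cv2.INTER_CUBIC))
```

```text
(no output)
```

View pics/w2c.png

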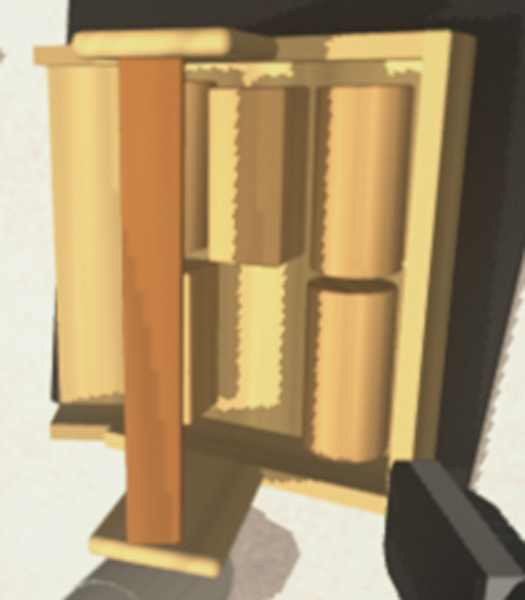

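Crop: bar top-face corners at (120,58), (182,58), (127,543) and (180,543). There is one square and one round behind the bar, plus two rounds by the back wall and one square nearer the front.

Run:
```python
from h import *
from scipy.optimize import least_squares
np.set_printoptions(precision=4,suppress=True)
p=dict(np.load('w2.npz'))
px=np.array([(120,58),(182,58),(127,543),(180,543)])/2.5+[220,80]
u=np.array([0,.5,.866])*.017;v=np.array([0,.866,-.5])*.01;z=np.array([0,0,.105+.012])
L=np.array([[-.0775,0,0]+u-v+z,[-.0775,0,0]+u+v+z,[.0775,0,0]+u-v+z,[.0775,0,0]+u+v+z])
def W(L,q): return Ro.from_euler('z',q[2]).apply(L)+[q[0],q[1],0]
r=least_squares(lambda q:(proj('wrist',W(L,q),p)-px).ravel(),[.4555,.2327,.34])
print(r.x,np.degrees(r.x[2]),r.fun.reshape(-1,2))
pt=np.array([(473,38),(50,65),(60,402)])/2.5+[220,80]
Rz=Ro.from_euler('z',-r.x[2])
for uv,zz in zip(pt,(.062,.037,.037)): print('in tray',Rz.apply(atz('wrist',uv,zz,p)-[r.x[0],r.x[1],0]))
mat=np.array([.4455,.2275,0]);print('tray in mat',Ro.from_euler('z',-np.radians(14.5)).apply([r.x[0],r.x[1],0]-mat))
P,e=pose([r.x[0],r.x[1],.117],np.degrees(r.x[2]),0,0.04);P2,_=pose([r.x[0],r.x[1],.117],np.degrees(r.x[2]),0,0)
plan([(P,e,6),(P2,e,4)])
```

```text
[0.4551 0.2389 0.3769] 21.59660190690194 [[-0.908   3.8433]
 [ 1.1163  3.4022]
 [ 0.5471 -4.8405]
 [ 2.2183 -5.1168]]
in tray [-0.0852  0.0872  0.062 ]
in tray [-0.0821 -0.0984  0.037 ]
in tray [ 0.0829 -0.1016  0.037 ]
tray in mat [0.0121 0.0086 0.    ]
0,0.001,0.018,0,-0.2,-0.3,-0.001,0,0.018,0,-0.1,-0.3,0,0.001,0.018,0,-0.2,-0.3,0,0.001,0.018,0,-0.1,-0.2,0,0,0.018,0,-0.2,-0.3,0,0.001,0.019,0,-0.1,-0.3,0,0,0.01,0,0,0,0,0,0.01,0,0,0,0,0,0.01,0,0,0,0,0,0.01,0,0,0
end [0.4582 0.2299 0.1003] [-150.    -0.  -158.4] max [0.001 0.001 0.019 0.    0.2   0.3  ]
```

Run:
```python
from h import *
b=[.4551,.2375,.117]
P,e=pose(b,20.5,0,0.04);P2,_=pose(b,20.5,0,0)
plan([(P,e,6),(P2,e,4)])
```

```text
0,0,0.018,0,-0.1,-0.1,-0.001,0.001,0.018,0,0,-0.2,0,0,0.019,0,-0.1,-0.1,0,0.001,0.018,0,-0.1,-0.1,0,0,0.018,0,0,-0.1,-0.001,0.001,0.018,0,-0.1,-0.2,0,0,0.01,0,0,0,0,0,0.01,0,0,0,0,0,0.01,0,0,0,0,0,0.01,0,0,0
end [0.4587 0.2292 0.1008] [-150.    -0.  -159.5] max [0.001 0.001 0.019 0.    0.1   0.2  ]
```

>>> {"method": "step_arm", "body": {"deltas": [0,0,0.018,0,-0.1,-0.1,-0.001,0.001,0.018,0,0,-0.2,0,0,0.019,0,-0.1,-0.1,0,0.001,0.018,0,-0.1,-0.1,0,0,0.018,0,0,-0.1,-0.001,0.001,0.018,0,-0.1,-0.2,0,0,0.01,0,0,0,0,0,0.01,0,0,0,0,0,0.01,0,0,0,0,0,0.01,0,0,0]}}

```text
time: 8.1
ee_pos: [0.46, 0.228, 0.1004]
tool_rot: [-2.618, -0.0, -2.784]
ft_force: [-0.8, 0.2, -0.2]
grip_width: 0.0856
gripper_force: 0.0
```

>>> {"method": "step_arm", "body": {"deltas": [0,0,0,0,0,0,0,0,0,0,0,0,0,0,0,0,0,0,0,0,0,0,0,0,0,0,0,0,0,0,0,0,0,0,0,0], "jaw": 0, "squeeze": 55}}

```text
time: 8.85
ee_pos: [0.4598, 0.2283, 0.1009]
tool_rot: [-2.618, -0.0, -2.784]
ft_force: [-2.4, 4.5, 1.8]
grip_width: 0.0193
gripper_force: 57.5
```

Run:
```python
from h import *
np.set_printoptions(precision=4,suppress=True)
s=bot.get_state();print(s['ee_pos'],np.degrees(s['tool_rot']),s['joint_pos'],s['time'],s['grip_width'],s['gripper_force'],s['ft_force'],s['wrist_torque'])
p=np.array(s['ee_pos']);
# lift straight up 30 mm, then to 150 mm
e=np.degrees(s['tool_rot'])
plan([(p+[0,0,.03],e,4),(p+[0,0,.17],e,10)])
R=Ro.from_euler('xyz',s['tool_rot']);print('grip pt',p-R.apply([0,0,.0187]))
save('wrist','w3.png')
```

```text
[0.4598 0.2283 0.1009] [-149.9805   -0.0076 -159.4922] [ 0.7492  0.4703 -0.1269  1.1907 -0.4807  0.4446] 8.85 0.019253281881708422 57.546663880348206 [-2.3954  4.467   1.7815] [ 0.8471  0.3413 -0.1154]
0,-0.004,-0.006,0,0,0,0,-0.004,-0.007,0,0,0,0,-0.003,-0.006,0,0,0,0,-0.004,-0.007,0,0,0,0,-0.007,-0.012,0,0,0,0,-0.007,-0.012,0,0,0,0,-0.007,-0.012,0,0,0,0,-0.007,-0.012,0,0,0,0,-0.007,-0.013,0,0,0,0,-0.007,-0.012,0,0,0
0,-0.007,-0.012,0,0,0,0,-0.007,-0.012,0,0,0,0,-0.007,-0.012,0,0,0,0,-0.007,-0.012,0,0,0
end [0.4598 0.2283 0.2707] [-150.    -0.  -159.5] max [0.    0.007 0.013 0.    0.    0.   ]
grip pt [0.4565 0.2371 0.1171]
```

>>> {"method": "step_arm", "body": {"deltas": [0,-0.004,-0.006,0,0,0,0,-0.004,-0.007,0,0,0,0,-0.003,-0.006,0,0,0,0,-0.004,-0.007,0,0,0,0,-0.007,-0.012,0,0,0,0,-0.007,-0.012,0,0,0,0,-0.007,-0.012,0,0,0,0,-0.007,-0.012,0,0,0,0,-0.007,-0.013,0,0,0,0,-0.007,-0.012,0,0,0]}}

```text
time: 10.15
ee_pos: [0.4598, 0.2284, 0.2161]
tool_rot: [-2.617, -0.0, -2.784]
ft_force: [-0.1, 0.9, -6.3]
grip_width: 0.0196
gripper_force: 56.2
```

>>> {"method": "step_arm", "body": {"deltas": [0,-0.007,-0.012,0,0,0,0,-0.007,-0.012,0,0,0,0,-0.007,-0.012,0,0,0,0,-0.007,-0.012,0,0,0]}}

```text
time: 10.65
ee_pos: [0.4598, 0.2281, 0.2715]
tool_rot: [-2.617, -0.0, -2.784]
ft_force: [-0.1, 0.4, -5.9]
grip_width: 0.0193
gripper_force: 56.2
```

Run:
```python
from h import *
np.set_printoptions(precision=4,suppress=True)
s=bot.get_state();print(s['joint_pos'],s['gripper_force'],s['grip_width'],s['wrist_torque'])
H=np.array([.5042,-.2641]);a=np.radians(-18);Y=np.array([-np.sin(a),np.cos(a)])
bar=lambda y,z:np.append(H+Y*y,z)
# transport: mid point then before the hopper with bar at y=.14 and z=.287
P,e=pose(bar(.14,.287),-18)
plan([(P,e,22)])
# tip rows from there
P1,e1=pose(bar(.11,.275),-18,22);P2,e2=pose(bar(.03,.265),-18,65)
print();plan([(P1,e1,10),(P2,e2,20)],start=(P,Ro.from_euler('xyz',e,degrees=True)))
```

```text
[ 0.7489  0.3887  0.1912  1.5907 -0.481   0.4445] 56.228227615356445 0.019251497384275274 [1.0023 0.3792 0.024 ]
0.002,-0.015,0.009,0,0.9,1.5,0.002,-0.014,0.008,0,0.8,1.5,0.001,-0.015,0.009,0,0.9,1.5,0.001,-0.015,0.008,0,0.9,1.6,0,-0.015,0.009,0,0.9,1.5,0,-0.015,0.009,0,0.8,1.5,-0.001,-0.015,0.008,0,0.9,1.5,-0.002,-0.014,0.009,0,0.9,1.5,-0.002,-0.015,0.008,0,0.9,1.5,-0.002,-0.015,0.009,0,0.8,1.6
-0.003,-0.014,0.008,0,0.9,1.5,-0.003,-0.015,0.009,0,0.9,1.5,-0.004,-0.014,0.008,0,0.9,1.5,-0.005,-0.015,0.009,0,0.8,1.5,-0.005,-0.014,0.008,0,0.9,1.5,-0.005,-0.014,0.008,0,0.9,1.6,-0.006,-0.014,0.008,0,0.9,1.5,-0.007,-0.014,0.008,0,0.8,1.5,-0.007,-0.013,0.008,0,0.9,1.5,-0.007,-0.014,0.008,0,0.9,1.5
-0.008,-0.013,0.007,0,0.9,1.5,-0.009,-0.013,0.008,0,0.9,1.5
end [ 0.5448 -0.1404  0.2708] [-150.    -0.1  162. ] max [0.009 0.015 0.009 0.    0.9   1.6  ]

0,-0.001,0.002,-2.2,0,0,0,-0.002,0.003,-2.2,0,0,0,-0.001,0.002,-2.2,0,0,0,-0.002,0.002,-2.2,0,0,0,-0.001,0.002,-2.2,0,0,0,-0.002,0.003,-2.2,0,0,0,-0.002,0.002,-2.2,0,0,0,-0.002,0.002,-2.2,0,0,0,-0.002,0.001,-2.2,0,0,0,-0.002,0.002,-2.2,0,0
0,-0.003,0.001,-2.1,0,0,0,-0.004,0.001,-2.2,0,0,0,-0.003,0,-2.2,0,0,0,-0.003,0.001,-2.1,0,0,0,-0.003,0,-2.2,0,0,0,-0.004,0,-2.1,0,0,0,-0.003,0,-2.2,0,0,0,-0.003,0,-2.1,0,0,0,-0.004,0,-2.2,0,0,0,-0.003,0,-2.1,0,0
0,-0.003,-0.001,-2.2,0,0,0,-0.004,0,-2.1,0,0,0,-0.003,-0.001,-2.2,0,0,0,-0.003,-0.001,-2.1,0,0,0,-0.003,-0.001,-2.2,0,0,0,-0.004,-0.001,-2.1,0,0,0,-0.003,-0.001,-2.1,0,0,0,-0.003,-0.001,-2.2,0,0,0,-0.003,-0.002,-2.1,0,0,0,-0.003,-0.001,-2.2,0,0
end [ 0.5168 -0.2253  0.2495] [145.   0. 162.] max [0.    0.004 0.003 2.2   0.    0.   ]
```

>>> {"method": "step_arm", "body": {"deltas": [0.002,-0.015,0.009,0,0.9,1.5,0.002,-0.014,0.008,0,0.8,1.5,0.001,-0.015,0.009,0,0.9,1.5,0.001,-0.015,0.008,0,0.9,1.6,0,-0.015,0.009,0,0.9,1.5,0,-0.015,0.009,0,0.8,1.5,-0.001,-0.015,0.008,0,0.9,1.5,-0.002,-0.014,0.009,0,0.9,1.5,-0.002,-0.015,0.008,0,0.9,1.5,-0.002,-0.015,0.009,0,0.8,1.6]}}

```text
time: 11.9
ee_pos: [0.4987, 0.0596, 0.2702]
tool_rot: [-2.617, 0.001, -3.091]
ft_force: [-0.1, -0.0, -6.0]
grip_width: 0.0193
gripper_force: 56.2
```

>>> {"method": "step_arm", "body": {"deltas": [-0.003,-0.014,0.008,0,0.9,1.5,-0.003,-0.015,0.009,0,0.9,1.5,-0.004,-0.014,0.008,0,0.9,1.5,-0.005,-0.015,0.009,0,0.8,1.5,-0.005,-0.014,0.008,0,0.9,1.5,-0.005,-0.014,0.008,0,0.9,1.6,-0.006,-0.014,0.008,0,0.9,1.5,-0.007,-0.014,0.008,0,0.8,1.5,-0.007,-0.013,0.008,0,0.9,1.5,-0.007,-0.014,0.008,0,0.9,1.5]}}

```text
time: 13.15
ee_pos: [0.5366, -0.108, 0.2698]
tool_rot: [-2.617, -0.0, 2.887]
ft_force: [0.3, 0.5, -6.6]
grip_width: 0.0191
gripper_force: 56.3
```

>>> {"method": "step_arm", "body": {"deltas": [-0.008,-0.013,0.007,0,0.9,1.5,-0.009,-0.013,0.008,0,0.9,1.5,0,0,0,0,0,0,0,0,0,0,0,0]}}

```text
time: 13.65
ee_pos: [0.5448, -0.1404, 0.2698]
tool_rot: [-2.617, -0.001, 2.827]
ft_force: [-0.1, 0.7, -6.9]
grip_width: 0.0193
gripper_force: 56.2
```

Run:
```python
from h import *
np.set_printoptions(precision=4,suppress=True)
s=bot.get_state();print(s['ee_pos'],np.degrees(s['tool_rot']),s['joint_pos'],s['gripper_force'],s['wrist_torque'],s['ft_force'])
a=save('top','t4.png');b=save('scene','s4.png')
o=np.hstack([cv2.resize(a[100:300,240:440],(400,400)),cv2.resize(b[120:320,100:300],(400,400))]);cv2.imwrite('pics/c4.png',o[:,:,::-1])
```

```text
[ 0.5448 -0.1404  0.2698] [-149.9642   -0.0724  161.9984] [ 0.0164  0.4731  0.3164  1.6008 -0.4928  0.3773] 56.20573282241821 [ 1.022  -0.3208 -0.0101] [-0.0693  0.7157 -6.8786]
```

View pics/c4.png

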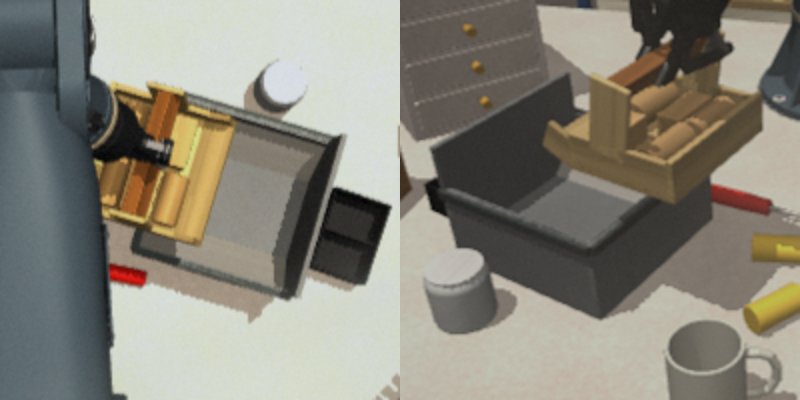

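The tray is held level, with its lip over the hopper mouth at (210,180) in the left half, squared to the hopper. All offcuts are still aboard, so I can tip.

>>> {"method": "step_arm", "body": {"deltas": [0,-0.001,0.002,-2.2,0,0,0,-0.002,0.003,-2.2,0,0,0,-0.001,0.002,-2.2,0,0,0,-0.002,0.002,-2.2,0,0,0,-0.001,0.002,-2.2,0,0,0,-0.002,0.003,-2.2,0,0,0,-0.002,0.002,-2.2,0,0,0,-0.002,0.002,-2.2,0,0,0,-0.002,0.001,-2.2,0,0,0,-0.002,0.002,-2.2,0,0]}}

```text
time: 15.0
ee_pos: [0.5375, -0.1628, 0.2559]
tool_rot: [-3.004, -0.001, 2.828]
ft_force: [-0.5, 1.0, -5.9]
grip_width: 0.0197
gripper_force: 56.2
```

>>> {"method": "step_arm", "body": {"deltas": [0,-0.003,0.001,-2.1,0,0,0,-0.004,0.001,-2.2,0,0,0,-0.003,0,-2.2,0,0,0,-0.003,0.001,-2.1,0,0,0,-0.003,0,-2.2,0,0,0,-0.004,0,-2.1,0,0,0,-0.003,0,-2.2,0,0,0,-0.003,0,-2.1,0,0,0,-0.004,0,-2.2,0,0,0,-0.003,0,-2.1,0,0]}}

```text
time: 16.25
ee_pos: [0.5272, -0.1944, 0.2519]
tool_rot: [2.904, -0.001, 2.828]
ft_force: [0.5, 0.6, -5.4]
grip_width: 0.0195
gripper_force: 56.2
```

>>> {"method": "step_arm", "body": {"deltas": [0,-0.003,-0.001,-2.2,0,0,0,-0.004,0,-2.1,0,0,0,-0.003,-0.001,-2.2,0,0,0,-0.003,-0.001,-2.1,0,0,0,-0.003,-0.001,-2.2,0,0,0,-0.004,-0.001,-2.1,0,0,0,-0.003,-0.001,-2.1,0,0,0,-0.003,-0.001,-2.2,0,0,0,-0.003,-0.002,-2.1,0,0,0,-0.003,-0.001,-2.2,0,0]}}

```text
time: 17.5
ee_pos: [0.517, -0.2261, 0.2487]
tool_rot: [2.529, -0.001, 2.828]
ft_force: [-1.2, 0.6, -4.3]
grip_width: 0.0194
gripper_force: 58.7
```

>>> {"method": "step_arm", "body": {"deltas": [0,0,0,-2,0,0,0,0,0,-2,0,0,0,0,0,0,0,0,0,0,0,0,0,0,0,0,0,0,0,0,0,0,0,0,0,0,0,0,0,0,0,0,0,0,0,0,0,0]}}

```text
time: 18.5
ee_pos: [0.517, -0.2258, 0.2487]
tool_rot: [2.462, -0.001, 2.828]
ft_force: [0.0, 1.0, -3.6]
grip_width: 0.0194
gripper_force: 58.8
```

Run:
```python
from h import *
np.set_printoptions(precision=4,suppress=True)
s=bot.get_state();print(s['ee_pos'],np.degrees(s['tool_rot']),s['joint_pos'],s['gripper_force'],s['grip_width'],s['wrist_torque'],s['ft_force'],s['time'])
a=save('top','t5.png');b=save('scene','s5.png')
o=np.hstack([cv2.resize(a[100:300,240:440],(400,400)),cv2.resize(b[100:320,80:300],(400,400))]);cv2.imwrite('pics/c5.png',o[:,:,::-1])
```

```text
[ 0.517  -0.2258  0.2487] [141.0447  -0.0552 162.0155] [-0.7379  0.5713  0.3395  1.661   0.6098 -0.5258] 58.79807710647583 0.019393417028292524 [-1.1968  0.3834 -0.0149] [ 0.0357  0.9679 -3.5644] 18.5
```

View pics/c5.png

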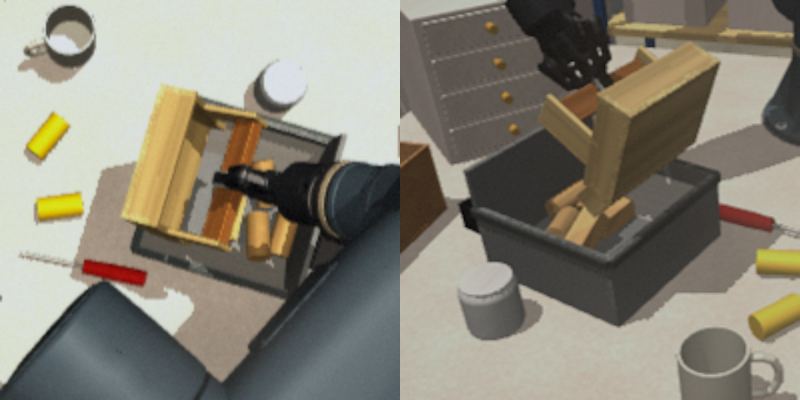

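Tipped to 69°: the tray appears empty and there are offcuts in the hopper (left half (260,230), right half (600,220)). The wrist force fell by 2.6 N. I'll raise the tray before looking closer.

>>> {"method": "step_arm", "body": {"deltas": [0,0.006,-0.008,0,0,0,0,0.006,-0.008,0,0,0,0,0.006,-0.008,0,0,0,0,0.006,-0.008,0,0,0,0,0.006,-0.008,0,0,0,0,0.006,-0.008,0,0,0,0,0.006,-0.008,0,0,0]}}

```text
time: 19.48
ee_pos: [0.5163, -0.2283, 0.3192]
tool_rot: [2.462, -0.001, 2.828]
ft_force: [0.1, 0.1, -3.8]
grip_width: 0.0197
gripper_force: 58.8
```

Run:
```python
from h import *
np.set_printoptions(precision=4,suppress=True)
s=bot.get_state();print(s['ee_pos'],np.degrees(s['tool_rot']),s['ft_force'],s['time'])
a=save('top','t6.png');b=save('scene','s6.png')
o=np.hstack([cv2.resize(a[130:270,290:430],(400,400)),cv2.resize(b[120:300,100:280],(400,400))]);cv2.imwrite('pics/c6.png',o[:,:,::-1])
H=np.array([.5042,-.2641]);al=np.radians(-18);Y=np.array([-np.sin(al),np.cos(al)])
bar=lambda y,z:np.append(H+Y*y,z)
for n in('round1_center','square1_center'):
  for cam in('top','scene'):
    print(n,cam,[(np.round(d['uv']).tolist(),round(d['confidence'],2)) for d in spotter.spot_in(cam,n)])
# untip and go back over the mat, centred & square to it
P1,e1=pose(bar(.12,.30),-18,0)
M=np.array([.4455,.2275])
P2,e2=pose([*M,.287],14.5)
plan([(P1,e1,14),(P2,e2,16)])
```

```text
[ 0.5163 -0.2283  0.3192] [141.0441  -0.0603 162.0103] [ 0.125   0.1035 -3.8237] 19.475
round1_center top [([375.0, 201.0], 0.46)]
round1_center scene [([171.0, 221.0], 0.44), ([184.0, 222.0], 0.25)]
square1_center top []
square1_center scene [([200.0, 215.0], 0.69)]
0,0.002,0.005,4.9,0,0,0,0.003,0.005,5,0,0,0,0.004,0.005,4.9,0,0,0,0.004,0.004,4.9,0,0,0,0.004,0.004,4.9,0,0,0,0.004,0.004,5,0,0,0,0.005,0.003,4.9,0,0,0,0.005,0.003,4.9,0,0,0,0.005,0.002,4.9,-0.1,0,0,0.005,0.002,5,0,0
0,0.006,0.002,4.9,0,0,0,0.006,0.001,4.9,0,0,0,0.005,0,4.9,0,0,0,0.006,0,5,0,0,0.013,0.018,-0.01,0,-1,-1.8,0.012,0.019,-0.009,0,-1,-1.7,0.011,0.019,-0.011,0,-1,-1.8,0.01,0.019,-0.01,0,-1.1,-1.7,0.01,0.02,-0.01,0,-1,-1.8,0.009,0.02,-0.011,0,-1,-1.7
0.008,0.02,-0.01,0,-1,-1.8,0.007,0.021,-0.011,0,-1,-1.8,0.006,0.021,-0.011,0,-1,-1.7,0.006,0.02,-0.011,0,-1.1,-1.8,0.005,0.021,-0.012,0,-1,-1.7,0.003,0.022,-0.011,0,-1,-1.8,0.003,0.021,-0.011,0,-1,-1.8,0.003,0.021,-0.012,0,-1,-1.7,0.001,0.022,-0.011,0,-1,-1.8,0,0.021,-0.011,0,-1,-1.7
end [0.4483 0.2183 0.2705] [-150.    -0.  -165.5] max [0.013 0.022 0.012 5.    1.1   1.8  ]
```

View pics/c6.png

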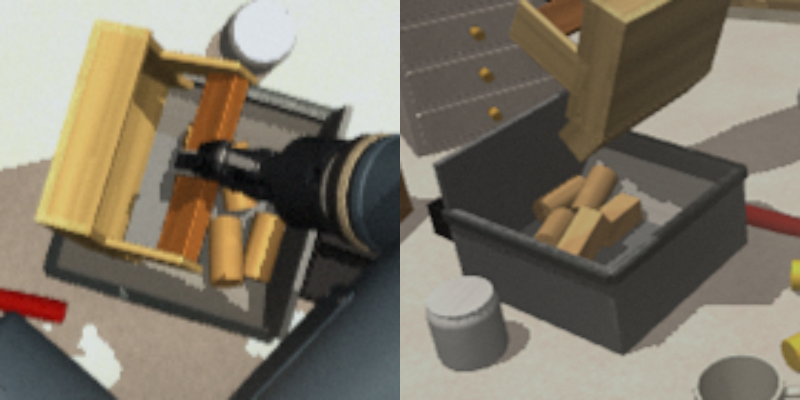

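All five offcuts (three rounds and two squares, right half around (585,215)) are in the hopper, and the table is clear. Now I'll level the tray and carry it back.

>>> {"method": "step_arm", "body": {"deltas": [0,0.002,0.005,4.9,0,0,0,0.003,0.005,5,0,0,0,0.004,0.005,4.9,0,0,0,0.004,0.004,4.9,0,0,0,0.004,0.004,4.9,0,0,0,0.004,0.004,5,0,0,0,0.005,0.003,4.9,0,0,0,0.005,0.003,4.9,0,0,0,0.005,0.002,4.9,-0.1,0,0,0.005,0.002,5,0,0]}}

```text
time: 21.02
ee_pos: [0.532, -0.1788, 0.2942]
tool_rot: [-2.959, 0.0, 2.828]
ft_force: [0.1, -0.1, -4.1]
grip_width: 0.0191
gripper_force: 58.6
```

>>> {"method": "step_arm", "body": {"deltas": [0,0.006,0.002,4.9,0,0,0,0.006,0.001,4.9,0,0,0,0.005,0,4.9,0,0,0,0.006,0,5,0,0,0.013,0.018,-0.01,0,-1,-1.8,0.012,0.019,-0.009,0,-1,-1.7,0.011,0.019,-0.011,0,-1,-1.8,0.01,0.019,-0.01,0,-1.1,-1.7,0.01,0.02,-0.01,0,-1,-1.8,0.009,0.02,-0.011,0,-1,-1.7]}}

```text
time: 22.28
ee_pos: [0.5037, -0.0165, 0.2793]
tool_rot: [-2.618, -0.0, 3.041]
ft_force: [0.4, -0.6, -4.0]
grip_width: 0.0196
gripper_force: 58.8
```

>>> {"method": "step_arm", "body": {"deltas": [0.008,0.02,-0.01,0,-1,-1.8,0.007,0.021,-0.011,0,-1,-1.8,0.006,0.021,-0.011,0,-1,-1.7,0.006,0.02,-0.011,0,-1.1,-1.8,0.005,0.021,-0.012,0,-1,-1.7,0.003,0.022,-0.011,0,-1,-1.8,0.003,0.021,-0.011,0,-1,-1.8,0.003,0.021,-0.012,0,-1,-1.7,0.001,0.022,-0.011,0,-1,-1.8,0,0.021,-0.011,0,-1,-1.7]}}

```text
time: 23.52
ee_pos: [0.4477, 0.2191, 0.2702]
tool_rot: [-2.618, -0.001, -2.888]
ft_force: [0.4, -0.3, -3.0]
grip_width: 0.0195
gripper_force: 58.8
```

Run:
```python
from h import *
np.set_printoptions(precision=4,suppress=True)
s=bot.get_state();print(s['ee_pos'],np.degrees(s['tool_rot']),s['ft_force'],s['wrist_torque'],s['time'],s['grip_width'])
M=np.array([.4455,.2275])+.002*np.array([-.25,.968])
A,e=pose([*M,.17],14.5);B,_=pose([*M,.125],14.5);C,_=pose([*M,.118],14.5)
plan([(A,e,9),(B,e,6),(C,e,5)])
```

```text
[0.4477 0.2191 0.2702] [-149.9809   -0.0757 -165.4926] [ 0.4141 -0.2967 -2.9699] [0.7978 0.1619 0.0355] 23.525 0.019520145560488325
0,0.007,0.011,0,0,0,0,0.006,0.011,0,0,0,0,0.007,0.011,0,0,0,0,0.006,0.011,0,0,0,0,0.007,0.012,0,0,0,0,0.007,0.011,0,0,0,0,0.006,0.011,0,0,0,0,0.007,0.011,0,-0.1,0,0,0.006,0.011,0,0,0,0,0.004,0.007,0,0,0
0,0.004,0.006,0,0,0,0,0.003,0.007,0,0,0,0,0.004,0.006,0,0,0,0,0.004,0.007,0,0,0,0,0.004,0.006,0,0,0,0,0.001,0.001,0,0,0,0,0,0.001,0,0,0,0,0.001,0.002,0,0,0,0,0.001,0.001,0,0,0,0,0,0.001,0,0,0
end [0.4473 0.2201 0.1021] [-150.     0.  -165.4] max [0.    0.007 0.012 0.    0.1   0.   ]
```

>>> {"method": "step_arm", "body": {"deltas": [0,0.007,0.011,0,0,0,0,0.006,0.011,0,0,0,0,0.007,0.011,0,0,0,0,0.006,0.011,0,0,0,0,0.007,0.012,0,0,0,0,0.007,0.011,0,0,0,0,0.006,0.011,0,0,0,0,0.007,0.011,0,-0.1,0,0,0.006,0.011,0,0,0,0,0.004,0.007,0,0,0]}}

```text
time: 24.78
ee_pos: [0.448, 0.2191, 0.1457]
tool_rot: [-2.617, 0.001, -2.888]
ft_force: [-0.6, -0.1, -3.2]
grip_width: 0.0191
gripper_force: 58.7
```

>>> {"method": "step_arm", "body": {"deltas": [0,0.004,0.006,0,0,0,0,0.003,0.007,0,0,0,0,0.004,0.006,0,0,0,0,0.004,0.007,0,0,0,0,0.004,0.006,0,0,0,0,0.001,0.001,0,0,0,0,0,0.001,0,0,0,0,0.001,0.002,0,0,0,0,0.001,0.001,0,0,0,0,0,0.001,0,0,0]}}

```text
time: 26.02
ee_pos: [0.4482, 0.2192, 0.1026]
tool_rot: [-2.617, 0.001, -2.888]
ft_force: [0.2, -0.7, -3.5]
grip_width: 0.0195
gripper_force: 58.7
```

Run:
```python
from h import *
np.set_printoptions(precision=4,suppress=True)
s=bot.get_state();print(s['ee_pos'],np.degrees(s['tool_rot']),s['ft_force'],s['wrist_torque'],s['time'],s['grip_width'])
```

```text
[0.4482 0.2192 0.1026] [-149.9481    0.0816 -165.4952] [ 0.2033 -0.6984 -3.4652] [0.7354 0.1617 0.0157] 26.025 0.01951808342207009
```

>>> {"method": "step_arm", "body": {"deltas": [0,0.0003,0.0005,0,0,0,0,0.0003,0.0005,0,0,0,0,0.0003,0.0005,0,0,0,0,0,0,0,0,0]}}

```text
time: 26.52
ee_pos: [0.4482, 0.2193, 0.1009]
tool_rot: [-2.617, 0.001, -2.888]
ft_force: [0.5, -0.2, -2.5]
grip_width: 0.0191
gripper_force: 58.8
```

>>> {"method": "step_arm", "body": {"deltas": [0,0.0003,0.0005,0,0,0,0,0.0003,0.0005,0,0,0,0,0,0,0,0,0]}}

```text
time: 26.9
ee_pos: [0.4483, 0.2194, 0.1008]
tool_rot: [-2.617, 0.002, -2.888]
ft_force: [-7.6, 1.7, 17.4]
grip_width: 0.0198
gripper_force: 61.6
```

>>> {"method": "step_arm", "body": {"deltas": [0,-0.0003,-0.0005,0,0,0,0,0,0,0,0,0]}}

```text
time: 27.15
ee_pos: [0.4482, 0.2194, 0.1008]
tool_rot: [-2.617, 0.002, -2.888]
ft_force: [-5.7, 2.1, 8.6]
grip_width: 0.019
gripper_force: 60.5
```

>>> {"method": "step_arm", "body": {"deltas": [0,0,0,0,0,0,0,0,0,0,0,0,0,0,0,0,0,0,0,0,0,0,0,0,0,0,0,0,0,0], "jaw": 0.085}}

```text
time: 27.78
ee_pos: [0.4482, 0.2192, 0.1003]
tool_rot: [-2.617, 0.001, -2.889]
ft_force: [-0.2, 0.0, -0.2]
grip_width: 0.085
gripper_force: 0.0
```

>>> {"method": "step_arm", "body": {"deltas": [0,0,-0.01,0,0,0,0,0,-0.02,0,0,0,0,0,-0.02,0,0,0,0,0,-0.02,0,0,0,0,0,-0.02,0,0,0,0,0,-0.02,0,0,0,0,0,-0.02,0,0,0,0,0,-0.02,0,0,0]}}

```text
time: 28.78
ee_pos: [0.429, 0.2925, 0.2313]
tool_rot: [-2.617, 0.002, -2.888]
ft_force: [0.2, -0.3, -0.5]
grip_width: 0.0853
gripper_force: 0.0
```

Run:
```python
from h import *
np.set_printoptions(precision=4,suppress=True)
s=bot.get_state();print(s['ee_pos'],np.degrees(s['tool_rot']),s['ft_force'],s['time'],s['grip_width'])
im=save('wrist','w7.png'); p=imaging.camera_params('wrist'); b=im[:,:,::-1].copy()
np.savez('w7.npz',**{k:np.array(p[k]) for k in('camera_matrix','R','t')})
M0=np.array([.4455,.2275]);c,sn=np.cos(np.radians(14.5)),np.sin(np.radians(14.5));W=lambda x,y,z:[M0[0]+c*x-sn*y,M0[1]+sn*x+c*y,z]
m=[(.12,.11),(.12,-.11),(-.12,-.11),(-.12,.11)]
for i in range(4):
  q=proj('wrist',[W(*m[i],.012),W(*m[(i+1)%4],.012)],p).round().astype(int); cv2.line(b,tuple(map(int,q[0])),tuple(map(int,q[1])),(0,255,0),1)
cv2.imwrite('pics/w7o.png',cv2.resize(b,(784,588),interpolation=cv2.INTER_CUBIC))
a=save('top','t7.png');save('scene','s7.png')
```

```text
[0.429  0.2925 0.2313] [-149.9579    0.1017 -165.4893] [ 0.216  -0.2765 -0.5316] 28.775 0.08526178086051306
```

View pics/w7o.png

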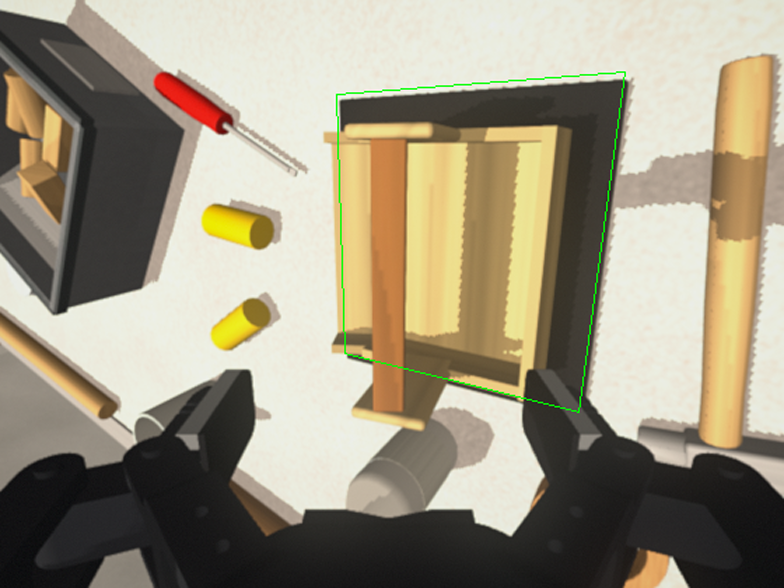

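Run:
```python
from h import *
from scipy.optimize import least_squares
np.set_printoptions(precision=4,suppress=True)
p=dict(np.load('w7.npz'))
px=np.array([(371,139),(407,139),(374,411),(403,411)])/1.4
u=np.array([0,.5,.866])*.017;v=np.array([0,.866,-.5])*.01;z=np.array([0,0,.117])
L=np.array([[s*.081,0,0]+u+k*v+z for s in(-1,1) for k in(-1,1)])
r=least_squares(lambda q:(proj('wrist',Ro.from_euler('z',q[2]).apply(L)+[q[0],q[1],0],p)-px).ravel(),[.445,.228,.25])
print('tray',r.x[:2],np.degrees(r.x[2]),r.fun.reshape(-1,2))
# mat by dark-region edges in the wrist image: two corners/lines read by eye
im=cv2.imread('pics/w7.png');g=im.max(2)
n0,n1=[atz('wrist',np.array(q)/1.4,.012,p) for q in((343,102),(625,82))]
e0,e1=[atz('wrist',np.array(q)/1.4,.012,p) for q in((623,95),(597,290))]
print('near edge yaw',np.degrees(np.arctan2(*(n1-n0)[[1,0]]))-90,'right edge yaw',np.degrees(np.arctan2(*(e1-e0)[[1,0]])))
Rm=Ro.from_euler('z',-np.radians(14.5));M0=np.array([.4455,.2275,.012])
for q in(n0,n1,e0,e1): print('in nominal mat',Rm.apply(q-M0))
print('tray in nominal mat',Rm.apply([r.x[0],r.x[1],.012]-M0))
# refined mat from the tray-free first image corners seen by top: after picture, dark mask contour
t=cv2.imread('pics/t7.png')
# all bystanders before/after in top image
d=cv2.absdiff(cv2.imread('pics/top0.png'),t).max(2)>60
for nm,(x,y) in dict(mug=(271,119),glue=(182,160),hammer=(137,233),tape=(140,170),tin=(379,144),driver=(292,237),box=(415,219),y1=(263,168),y2=(270,203),y3=(178,293)).items(): print(nm,int(d[y-15:y+15,x-15:x+15].sum()),end=' ')
```

```text
tray [0.4477 0.2297] 14.520943155449341 [[-0.4676  1.4341]
 [ 0.4944  1.3841]
 [-0.2624 -1.9559]
 [ 1.4315 -2.0052]]
near edge yaw 14.765870203721818 right edge yaw 14.627741008230199
in nominal mat [-0.1132 -0.1035  0.    ]
in nominal mat [-0.1142  0.1111  0.    ]
in nominal mat [-0.1067  0.111   0.    ]
in nominal mat [0.0212 0.1112 0.    ]
tray in nominal mat [0.0027 0.0016 0.    ]
mug 0 glue 0 hammer 511 tape 0 tin 0 driver 0 box 0 y1 0 y2 0 y3 0
```

The tray stands square on the mat, within about 4 mm of centre and 0.3° of square. It is empty and upright, and the five offcuts are visible in the hopper at left. I'll check the hammer's pixel difference, which is probably the arm's shadow, in the scene view.

Run:
```python
from h import *
for cam,pre in(('scene','scene0'),('top','top0')):
  imaging.get_image(cam); print(cam,[(np.round(d['uv'],1).tolist(),round(d['confidence'],2)) for d in spotter.spot_in(cam,'hammer')[:2]])
a=cv2.imread('pics/scene0.png');b=cv2.imread('pics/s7.png')
o=np.hstack([a[190:290,420:510],b[190:290,420:510]]);c=np.hstack([cv2.imread('pics/top0.png')[190:290,105:195],cv2.imread('pics/t7.png')[190:290,105:195]])
cv2.imwrite('pics/ham.png',cv2.resize(np.hstack([o,c]),None,fx=2.2,fy=2.2,interpolation=cv2.INTER_CUBIC))
```

```text
scene [([465.3, 260.2], 0.97), ([381.6, 231.7], 0.28)]
top [([136.7, 221.8], 0.7)]
```

View pics/ham.png

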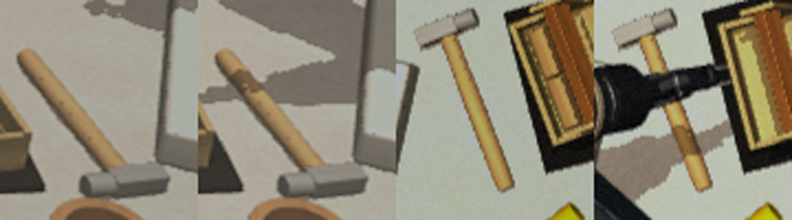

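The hammer hasn't moved; the difference was the arm and its shadow. I'm handing the job in.

```bash
python3 -c "
from rig import ticket
print(ticket.close_job())"
```

```text
the job is handed in; nothing more can be done
None
```

I tipped all five offcuts into the hopper with none spilled, stood the empty tray back on its mat about 4 mm off centre and within 0.3° of square, let go, and handed the job in at about 29 s; I viewed 11 pictures, one over the limit of 10.

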